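# Shut off and bleed one line of an air manifold

### The job

On the air manifold, shut the needle valve whose outlet carries the long quick coupler: turn its wing handle clockwise (seen from above) until you feel it bite on its seat, nip it up by only about five degrees more and leave it there, never overtightening it. Then press the round bleed button at the end of the manifold fully down, gently, and let it go. Do not touch the three other wing handles or disturb the things lying in front.

Things in the scene. Friction and masses are not known exactly. Their poses are not given: they have to be found in the camera images.
- manifold: Fixed square aluminium bar 44 mm wide (x), 290 mm long (y -120 to +170 mm), top 40 mm above the bench; origin at bench level under the valve line. Four valves stand on it at y = -90, -30, +30 and +90 mm, in any order; outlets point to its +x (far) side. A bleed button stands at y = +150 mm.
- coupler_valve: The valve to shut: fixed brass bonnet on the bar's top (origin on the valve's axis at the bar's top; own axes parallel to the manifold's). Its outlet, 18 mm lower, carries a ribbed steel quick coupler, 25 mm thick, that reaches 58 mm out to +x of the axis; the other three outlets have only short brass hexagon caps (34 mm out).
- coupler_valve_grip (a point): Grip point on the axis of its black wing handle, 92 mm above the bench. x runs along the wing, y across, z up. The wing is an upright bar 38 mm long, 12 thick, from 22 mm below to 10 mm above this point; a 20 mm round hub lies below it. It turns easily (0.03 Nm), clockwise from above to close, and bites after 0.6 to 1.1 rad from the start; where cannot be seen.
- coupler_valve_tip (a point): End of the same wing, 19 mm along +x from the grip point.
- needle (a joint): How deep the coupler valve's needle is wedged into its soft seat, m: 0 until the wing bites, then 1 mm per 0.2 rad. At the bite the turning moment jumps from 0.03 to 0.28 Nm (about 0.15 when you pause) and then rises 0.7 Nm per rad. It stays where left. 0.0002 to 0.0011 m (0.04 to 0.22 rad past the bite) is shut properly, more is overtightened; too fine for the noisy reading, so feel for it.
- capped_1: A neighbouring valve with a capped outlet, same size; origin on its axis at the bar's top. Its wing handle reaches 19 mm from its axis in any direction and to 62 mm above the bar's top; to be left alone.
- capped_2: As capped_1.
- capped_3: As capped_1.
- capped_1_tip (a point): End of the wing of capped_1, 19 mm from its axis, 52 mm above the bar's top.
- capped_2_tip (a point): As capped_1_tip, on capped_2.
- capped_3_tip (a point): As capped_1_tip, on capped_3.
- bleed_base: Housing of the bleed button, on an 18 mm boss on the bar's top; the button stands on its axis.
- bleed_top (a point): Centre of the top of the round bleed button, 24 mm in diameter; pressed straight down.
- bleed (a joint): Travel of the bleed button, m: 0 released, 0.006 fully down, which takes 5 N; springs back.
- wax_tin: Round wax tin, 78 mm wide, 28 mm high, lying in front of the manifold; origin under its centre.
- drive_centre: Steel drive centre, 100 x 25 x 25 mm, lying in front of the manifold.
- tape_measure: Tape measure, 36 x 74 x 66 mm, standing in front of the manifold.

How it is judged:
On the way, in this order (a step that is already met when the one before it is completed fails the run):
1. the coupler valve is nipped up on its seat (value of joint needle above 0.0002 m), for 0.2 s.
2. then the bleed button is pressed fully down (value of joint bleed above 0.005 m), for 0.1 s.
At the end, for the whole second after the job is handed in: The wing of the coupler valve is tightened 0.04 to 0.22 rad past its bite (needle 0.2 to 1.1 mm into its seat) and not turned back (its end at least 11 mm from where it started), and the bleed button, after being pressed at least 5 mm, is up again (within 1 mm) (value of joint needle between 0.0002 and 0.0011 m and distance of coupler_valve_tip from where it was at the start of the episode above 0.011 m and value of joint bleed below 0.001 m); the robot touches nothing.
It fails at once if the coupler valve is overtightened (more than 0.22 rad past its bite) (value of joint needle above 0.0011 m).
It fails at once if the bleed button is pressed with more than 25 N (contact force between any of the fingers, the arm and bleed_base above 25 N).
It fails at once if the robot touches one of the three capped valves (more than 1 N) or their wing is turned (its end moves more than 3 mm) (contact force between any of the fingers, the arm and capped_1 above 1 N or contact force between any of the fingers, the arm and capped_2 above 1 N or contact force between any of the fingers, the arm and capped_3 above 1 N or distance of any of capped_1_tip, capped_2_tip, capped_3_tip from where it was at the start of the episode above 0.003 m).
It fails at once if the wax tin, drive centre or tape measure is moved by more than 10 mm (distance of any of wax_tin, drive_centre, tape_measure from where it was at the start of the episode above 0.01 m).
It also fails if it takes over 56 s, if anything falls off the work surface, if the arm or the gripper's body presses on something with over 40 N, if the wrist force passes 120 N, or if a joint passes its speed limit or range.

### The arm

A 7-joint arm with a two-finger parallel gripper is mounted at the origin on a cart in front of the work surface, level with it; the furniture and walls round the work are solid. World frame = base frame: x ahead of the robot, y to its left, z up, the work surface at z = 0. Lengths are in m, angles in rad, forces in N, time in s.
With the tool pointing down it reaches from about 0.425 to 0.925 m from the base axis. Payload 6.8 kg.
Tool frame: the origin (TCP) lies on the front face of the gripper's body, between the roots of the fingers; the fingertips stand 73 mm ahead of it and the grasp point (between the pads) lies 54 mm ahead of it (env.nose_length is the distance from the TCP to the fingertips, in m); z points along the fingers, y is the line along which they close (so a half turn about z gives the same grasp; the last joint's range is limited). The gripper opens to 85 mm and grips with 20 to 120 N. Pads are 22 mm wide; open, the fingers measure 114 mm over their backs; the gripper's body (76 mm by 85 mm) begins 54 mm behind the grasp point. The pads swing forward as they close: fully open they stand 13 mm farther back than shut.
Start: joints at [-1.348, 0.477, 0.022, 1.555, -0.011, 1.109, -0.083], TCP at [0.219, 0.638, 0.304] pointing down, gripper open.
Joint ranges: [-2.96, 2.96], [-0.34, 2.1], [-1.41, 1.46], [0.24, 2.44], [-1.37, 4.51], [0.17, 1.92], [-2.96, 2.96]. Speed limits (rad/s): [2.39, 2.39, 3.14, 3.14, 3.14, 3.14, 3.14].

### API

Orientations are given as a unit quaternion [w, x, y, z].
In Python, from cell import env, kin, camera, calibration, job gives the robot as it stands. The module is installed in compiled form; this text tells all that it offers. Calls block until the motion is done:
- env.reach(position, orientation): joint-space move of the TCP to a pose.
- env.movel(position, velocity=0.15, rot=None, stop_force=None): straight line of the TCP; rot=None keeps the orientation; velocity is the mean speed in m/s. With stop_force (N) it stops when the force on the tool has changed by that much, and returns True; else False.
- env.goto_joints(angles): joint-space move.
- env.grip(opening, f_grip=None): finger opening in m; f_grip is the grip in N (None keeps the last); returns when the fingers have stopped.
- env.dwell(seconds).
- kin.inverse_kinematics(position, orientation): joint angles nearest the present ones, or None.
- env.get_state(): the state.
- camera(name): name is "side" or "top"; returns (picture, depth): 480x640x3 uint8, blue, green, red; 480x640 float32, m along the optical axis (not along the pixel's ray), 0 where there is no reading.
- calibration(name): a dict with "fx", "fy", "cx", "cy" (pixels), "k1" (the pictures are not rectified: a ray, as slopes to the right and down, at radius r is drawn at 1 + k1 r^2 times it, then the intrinsics apply), "rvec" (rotation vector, rad) and "tvec" (3), from world to camera coordinates, as OpenCV has them. Camera axes: x right, y down, z forward; pixel columns grow to the right and rows downward; lengths in m; the calibration is good to about 2 mm. A picture is of the moment at which its call begins. calibration takes no time and is no camera call.
A pose or a line that the arm cannot do raises env.PlanningError and nothing moves.
- job.job_done(): hands the job in; it is judged then, once.
The state is a dict: "time": time; "qpos": joint angles; "joint_velocities": joint speeds; "joint_torque": joint torques, N m; "tcp_pos": TCP position; "orientation": TCP orientation; "force": force on the tool from outside, world axes, zero at the start; "torque": the same for the moment, N m; "opening": finger opening in m; "gripper_force": force on a finger pad.
Only numpy, scipy, OpenCV 4.12 (cv2) and the standard library are available. Lean on these libraries where they do the work, as an engineer would, in place of code of your own. Each camera call takes 0.05 s, during which the arm holds its last target. There are 200 camera calls.

## Working session

There is one attempt and no reset: what is moved stays moved. The work goes in short steps, each a Python script; the robot and the scene stay as the last script left them, time stands still between calls to the robot, and variables do not carry over. Pictures are saved under pics/ and viewed, at most 10 in all, crops included, and the job is handed in when it is done.

```bash
mkdir -p pics; python3 - <<'E'
from cell import env,camera,calibration
import cv2,numpy as np
for n in("top","side"):
    p,d=camera(n); cv2.imwrite(f"pics/{n}0.png",p); np.save(f"{n}0.npy",d); print(n,calibration(n))
s=env.get_state(); print(s)
E
```

```text
top {'fx': 461.9515844145909, 'fy': 461.9515844145909, 'cx': 311.0188450262459, 'cy': 235.43641635941228, 'k1': -0.027668761656910967, 'rvec': array([ 2.20505804, -2.15346454,  0.10624809]), 'tvec': array([0.03125691, 0.44543555, 0.90738236])}
side {'fx': 567.0888608898932, 'fy': 567.0888608898932, 'cx': 312.23477555091364, 'cy': 232.76890539835816, 'k1': -0.18628582912127117, 'rvec': array([ 2.18006835,  1.37362375, -0.44748633]), 'tvec': array([-0.22776014, -0.25975427,  1.31976217])}
{'time': 0.1, 'qpos': array([-1.34811699,  0.47769683,  0.02236214,  1.55638246, -0.01148225,
        1.10931073, -0.083098  ]), 'joint_velocities': array([ 0.00154766, -0.00162814,  0.00155021, -0.00162567, -0.00144253,
        0.00144639, -0.00049236]), 'joint_torque': array([ 3.83900246e-03, -5.97764182e+01,  1.61317628e+00, -2.81953597e+01,
        1.27425665e-02,  4.95242479e-03,  3.50657061e-06]), 'tcp_pos': array([0.21910494, 0.63799311, 0.30302443]), 'orientation': array([-6.48683524e-05,  1.64630558e-01,  9.86354948e-01, -8.31928890e-04]), 'force': array([ 0.15720138, -0.1684868 , -0.25095316]), 'torque': array([ 0.0094213 , -0.07036649,  0.02495955]), 'gripper_force': 0.0, 'opening': 0.0855394921265287}
```

View pics/top0.png

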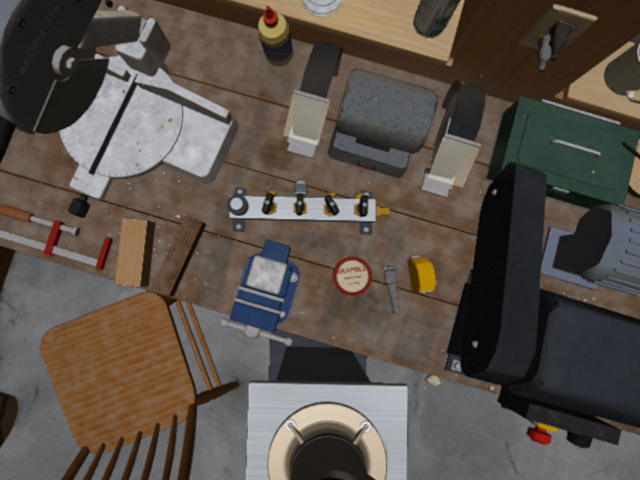

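View pics/side0.png

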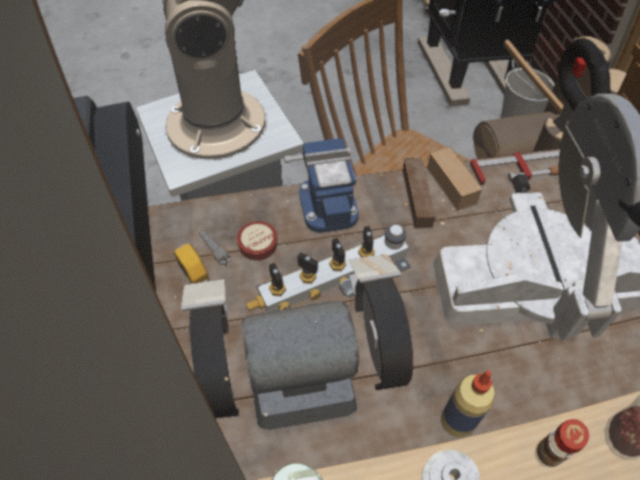

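```bash
cat > h.py <<'E'
import numpy as np,cv2
from cell import env,kin,camera,calibration,job
def cam(n):
    c=calibration(n);K=np.array([[c['fx'],0,c['cx']],[0,c['fy'],c['cy']],[0,0,1]])
    return K,np.array([c['k1'],0,0,0,0.]),cv2.Rodrigues(c['rvec'])[0],c['tvec'],c['rvec']
def ray(n,uv):
    K,D,R,t,_=cam(n); q=cv2.undistortPoints(np.array([[uv]],float),K,D)[0,0]
    return -R.T@t,R.T@np.array([q[0],q[1],1.])
def plane(n,uv,z):
    o,d=ray(n,uv); return o+d*(z-o[2])/d[2]
def deep(n,uv,dep):
    o,d=ray(n,uv); return o+d*dep[int(round(uv[1])),int(round(uv[0]))]
def proj(n,P):
    K,D,R,t,rv=cam(n); return cv2.projectPoints(np.array(P,float).reshape(-1,3),rv,t,K,D)[0][:,0]
E
python3 - <<'E'
from h import *
p=cv2.imread("pics/top0.png");d=np.load("top0.npy")
for uv,z in [((238,204),.058),((376,210),.04),((300,187),.02),((352,276),.028),((269,203),.1),((300,205),.1),((332,205),.1),((364,205),.1),((268,270),.1),((305,140),.1),((440,180),.1),((278,280),.1)]:
    print(uv,plane("top",uv,z).round(3),deep("top",uv,d).round(3))
print(ray("top",(320,240))[0],ray("side",(320,240))[0])
# crops
c=cv2.resize(p[175:240,220:400],None,fx=4.4,fy=4.4,interpolation=cv2.INTER_CUBIC)
s=cv2.imread("pics/side0.png");c2=cv2.resize(s[215:315,235:415],None,fx=2.9,fy=2.9,interpolation=cv2.INTER_CUBIC)
o=np.zeros((580,792,3),np.uint8);o[:c.shape[0],:c.shape[1]]=c;o[290:290+c2.shape[0],:c2.shape[1]]=c2
cv2.imwrite("pics/c1.png",o)
E
```

```text
(238, 204) [0.499 0.185 0.058] [0.496 0.182 0.078]
(376, 210) [ 0.496 -0.085  0.04 ] [ 0.497 -0.086  0.033]
(300, 187) [0.543 0.066 0.02 ] [0.54  0.066 0.035]
(352, 276) [ 0.365 -0.041  0.028] [ 0.365 -0.041  0.029]
(269, 203) [0.496 0.121 0.1  ] [0.496 0.121 0.099]
(300, 205) [0.493 0.064 0.1  ] [0.493 0.064 0.1  ]
(332, 205) [0.495 0.005 0.1  ] [0.494 0.005 0.102]
(364, 205) [ 0.496 -0.054  0.1  ] [ 0.496 -0.054  0.101]
(268, 270) [0.372 0.119 0.1  ] [0.372 0.116 0.134]
(305, 140) [0.616 0.058 0.1  ] [0.588 0.057 0.194]
(440, 180) [ 0.547 -0.195  0.1  ] [ 0.526 -0.168  0.194]
(278, 280) [0.355 0.1   0.1  ] [0.355 0.098 0.133]
[0.36165821 0.04819725 0.94319294] [ 0.98710634 -0.21694259  0.91633845]
```

View pics/c1.png

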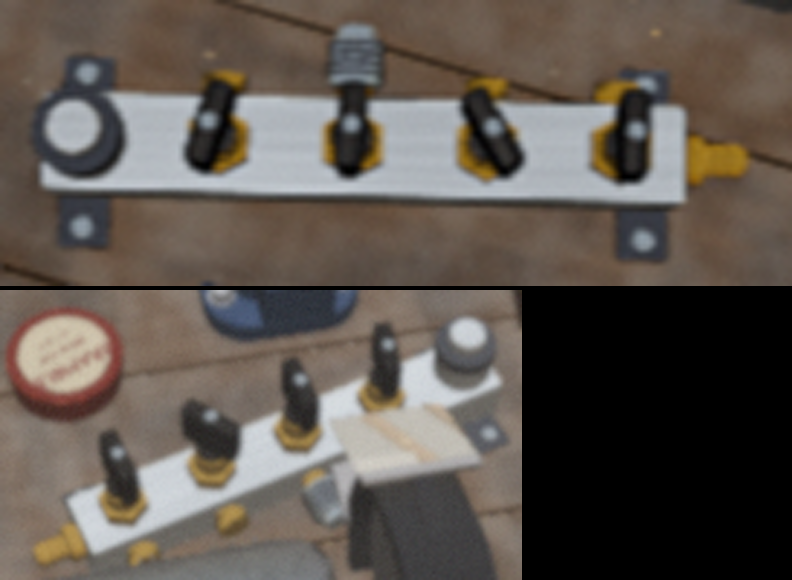

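```bash
python3 - <<'E'
from h import *
T=[(207/4.4+220,120/4.4+175),(351/4.4+220,124/4.4+175),(492/4.4+220,127/4.4+175),(635/4.4+220,130/4.4+175)]
S=[(387/2.9+235,55/2.9+215),(300/2.9+235,90/2.9+215),(211/2.9+235,126/2.9+215),(118/2.9+235,162/2.9+215)]
for t,s in zip(T,S):
    a,b=ray("top",t);c,d=ray("side",s)
    k=np.linalg.lstsq(np.c_[b,-d],c-a,rcond=None)[0]; P,Q=a+b*k[0],c+d*k[1]
    print("tri",((P+Q)/2).round(4),"gap",np.linalg.norm(P-Q).round(4),"top@.102",plane("top",t,.102).round(4),"side",plane("side",s,.102).round(4))
for n,t in(("top",(72/4.4+220,127/4.4+175)),("side",(468/2.9+235,42/2.9+215))):print("bleed",plane(n,t,.078).round(4),deep(n,t,np.load(n+"0.npy")).round(4))
d=np.load("top0.npy")
v,u=np.mgrid[0:480,0:640]
K,D,R,t,_=cam("top");q=cv2.undistortPoints(np.c_[u.ravel(),v.ravel()].astype(float)[:,None],K,D)[:,0]
X=(np.c_[q,np.ones(len(q))]*d.reshape(-1,1)-t)@R
X[d.ravel()==0]=9
g=(np.abs(X[:,0]-.495)<.03)&(np.abs(X[:,1]-.064)<.026)&(X[:,2]>.09)&(X[:,2]<.12)
w=X[g];print(len(w),w.mean(0),w.min(0),w.max(0)); 
r=cv2.minAreaRect((w[:,:2]*1000).astype(np.float32));print("rect",r)
h=np.full((24,34),0.)
i=((X[:,0]-.3)/.015).astype(int);j=((X[:,1]+.2)/.015).astype(int)
ok=(i>=0)&(i<24)&(j>=0)&(j<34)
np.maximum.at(h,(i[ok],j[ok]),X[ok,2])
print("rows x .3+.015i, cols y -.2+.015j, mm");print((h[::-1]*1000).astype(int).tolist().__str__().replace("], ","],\n"))
E
```

```text
tri [0.4973 0.1255 0.0979] gap 0.001 top@.102 [0.4965 0.1246 0.102 ] side [0.5    0.1243 0.102 ]
tri [0.4972 0.0652 0.0977] gap 0.0015 top@.102 [0.4963 0.0644 0.102 ] side [0.5001 0.0644 0.102 ]
tri [0.4974 0.0058 0.0975] gap 0.0012 top@.102 [0.4964 0.0054 0.102 ] side [0.5003 0.0051 0.102 ]
tri [ 0.4974 -0.0544  0.0987] gap 0.001 top@.102 [ 0.4967 -0.0545  0.102 ] side [ 0.4996 -0.0546  0.102 ]
bleed [0.4959 0.1847 0.078 ] [0.4956 0.1844 0.0799]
bleed [0.499  0.1858 0.078 ] [0.5006 0.1845 0.0807]
133 [0.49636522 0.06448162 0.10051215] [0.47813947 0.05854171 0.09534621] [0.51621523 0.07117833 0.10415483]
rect ((497.2598876953125, 64.45598602294922), (11.972555160522461, 38.284671783447266), 86.39183044433594)
rows x .3+.015i, cols y -.2+.015j, mm
[[229, 0, 200, 205, 205, 206, 206, 205, 205, 205, 203, 203, 200, 192, 224, 236, 236, 237, 237, 2, 2, 3, 2, 2, 1, 2, 34, 102, 53, 53, 53, 54, 53, 57],
[230, 230, 197, 203, 206, 206, 204, 203, 202, 204, 202, 195, 194, 188, 236, 235, 234, 231, 230, 2, 3, 3, 2, 3, 4, 2, 3, 50, 53, 57, 54, 54, 55, 59],
[231, 230, 194, 202, 202, 202, 200, 198, 194
[... 2067 characters left out ...]
37, 135, 137, 132, 3, 2, 2, 2, 2, 2, 3, 3, 40, 42],
[67, 69, 67, 3, 23, 27, 26, 3, 30, 30, 30, 32, 31, 29, 3, 3, 2, 25, 129, 137, 137, 136, 138, 136, 126, 2, 2, 3, 3, 2, 3, 2, 37, 40],
[329, 67, 65, 4, 22, 26, 20, 3, 30, 30, 30, 29, 30, 23, 3, 3, 3, 27, 130, 136, 136, 137, 136, 137, 128, 4, 3, 2, 2, 48, 3, 3, 3, 39],
[336, 59, 56, 1, 19, 19, 2, 3, 29, 30, 30, 30, 29, 3, 3, 3, 2, 19, 128, 136, 137, 137, 136, 132, 132, 21, 3, 2, 3, 49, 2, 3, 3, 38],
[342, 4, 1, 4, 19, 17, 3, 2, 3, 24, 29, 28, 2, 1, 3, 2, 3, 3, 20, 131, 131, 131, 131, 130, 132, 19, 4, 5, 3, 47, 4, 3, 4, 3],
[351, 2, 3, 3, 16, 17, 3, 2, 3, 3, 2, 4, 2, 3, 3, 4, 3, 3, 20, 131, 132, 131, 133, 132, 129, 128, 3, 3, 4, 3, 3, 3, 1, 1]]
```

```bash
cat >> h.py <<'E'
def q(psi): return np.array([0,np.cos(psi/2),np.sin(psi/2),0])
AX=np.array([.4972,.0647]); PSI0=-.063; BL=np.array([.4975,.1850])
E
python3 - <<'E'
from h import *
for base in(PSI0,PSI0+np.pi,PSI0-np.pi):
  for a in(0,-.6,-1.3):
    for z in (.146,.25):
        r=kin.inverse_kinematics([*AX,z],q(base+a)); print(round(base,2),a,z,None if r is None else np.round(r,3))
print(kin.inverse_kinematics([*BL,.15],q(0)))
E
```

```text
-0.06 0 0.146 [-0.817  0.519  0.72   2.131 -0.547  0.68  -1.358]
-0.06 0 0.25 [-0.938  0.338  0.841  2.059 -0.327  0.879 -1.546]
-0.06 -0.6 0.146 [-1.117  0.879  1.266  2.144 -1.062  1.    -1.469]
-0.06 -0.6 0.25 [-1.192  0.581  1.29   2.069 -0.673  1.008 -1.785]
-0.06 -1.3 0.146 [-1.117  0.879  1.266  2.144 -1.062  1.    -2.169]
-0.06 -1.3 0.25 [-1.192  0.581  1.29   2.069 -0.673  1.008 -2.485]
3.08 0 0.146 [-0.449  0.426  0.24   2.108 -0.168  0.625  1.414]
3.08 0 0.25 [-0.572  0.265  0.376  2.04  -0.127  0.859  1.383]
3.08 -0.6 0.146 [-0.527  0.435  0.337  2.113 -0.24   0.628  0.883]
3.08 -0.6 0.25 [-0.638  0.271  0.455  2.043 -0.156  0.86   0.813]
3.08 -1.3 0.146 [-0.602  0.449  0.432  2.118 -0.311  0.635  0.253]
3.08 -1.3 0.25 [-0.711  0.281  0.545  2.048 -0.19   0.861  0.15 ]
-3.2 0 0.146 [-0.449  0.426  0.24   2.108 -0.168  0.625  1.414]
-3.2 0 0.25 [-0.572  0.265  0.376  2.04  -0.127  0.859  1.383]
-3.2 -0.6 0.146 [-0.527  0.435  0.337  2.113 -0.24   0.628  0.883]
-3.2 -0.6 0.25 [-0.638  0.271  0.455  2.043 -0.156  0.86   0.813]
-3.2 -1.3 0.146 [-0.602  0.449  0.432  2.118 -0.311  0.635  0.253]
-3.2 -1.3 0.25 [-0.711  0.281  0.545  2.048 -0.19   0.861  0.15 ]
[-0.95782336  0.52416282  0.62490789  2.05768773 -0.47083437  0.70161665
 -1.59957854]
```

```bash
python3 - <<'E'
from h import *
env.grip(.034,20)
B=PSI0+np.pi
env.reach([*AX,.27],q(B)); s=env.get_state(); print(s['time'],s['tcp_pos'],s['opening'],s['force'],s['torque'],s['qpos'])
env.movel([*AX,.2],.1)
p,_=camera("top");p2,_=camera("side")
c=np.vstack([cv2.resize(p[150:250,200:400],None,fx=2.9,fy=2.9),cv2.resize(p2[190:290,235:435],None,fx=2.9,fy=2.9)]);cv2.imwrite("pics/c2.png",c)
E
```

```text
2.925 [0.49737503 0.06572538 0.2700471 ] 0.03394337933654859 [0.31429378 0.01192959 0.09203458] [-0.03858636  0.02933876  0.06085331] [-0.59170763  0.23750149  0.39323834  2.02026775 -0.11523662  0.90431377
  1.37227929]
```

View pics/c2.png

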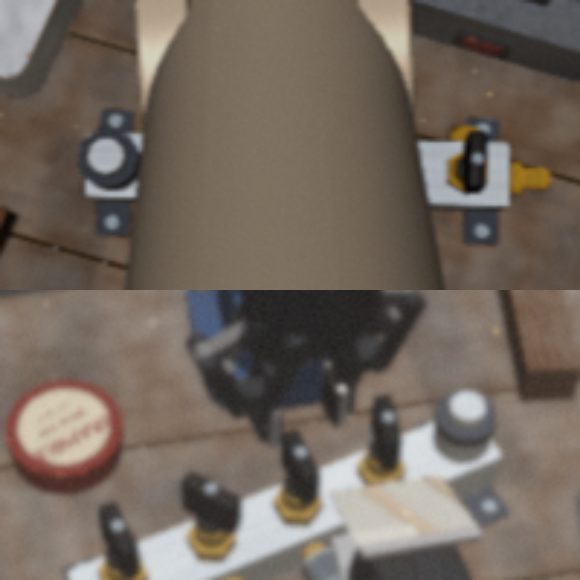

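```bash
python3 - <<'E'
from h import *
print(plane("side",(235+306/2.9,190+135/2.9),.127))
S=[env.get_state()]
for i in range(5): env.dwell(.05);S.append(env.get_state())
print(np.array([s['tcp_pos'] for s in S]).round(4),np.std([s['torque'][2] for s in S]),S[-1]['qpos'])
print("hit",env.movel([*AX,.149],.06,stop_force=4)); s=env.get_state();print(s['tcp_pos'],s['force'])
E
```

```text
[0.49900541 0.06796675 0.127     ]
[[0.4977 0.0648 0.2007]
 [0.4977 0.0648 0.2007]
 [0.4976 0.0648 0.2006]
 [0.4975 0.0648 0.2005]
 [0.4974 0.0648 0.2004]
 [0.4974 0.0648 0.2003]] 0.009203254137156237 [-0.55656217  0.34203785  0.36601484  2.08090562 -0.1778357   0.74695329
  1.4288547 ]
hit False
[0.49744008 0.06469713 0.14925016] [-0.69901999 -0.86354188 -0.64773954]
```

```bash
python3 - <<'E'
from h import *
def rd(n=8):
    S=[]
    for i in range(n): env.dwell(.03);S.append(env.get_state())
    m=lambda k:np.mean([s[k] for s in S],0)
    return m('force').round(2),m('torque').round(3),S[-1]['opening'],S[-1]['gripper_force'],np.std([s['torque'][2] for s in S]).round(4),np.array(S[-1]['joint_torque'])[6]
print(rd()); env.grip(.0,20); print(rd()); env.grip(0,60); print(rd())
s=env.get_state();print(s['time'],s['tcp_pos'],s['qpos'])
E
```

```text
(array([0.03, 0.32, 0.33]), array([-0.005, -0.009,  0.001]), 0.03398121837844541, 0.0, np.float64(0.0182), np.float64(-0.00030076871553319506))
(array([-0.86,  2.41,  4.23]), array([ 0.516,  0.248, -0.049]), 0.011767419933893875, 26.69740229845047, np.float64(0.0369), np.float64(0.024147435324266553))
(array([-1.74,  3.15,  6.29]), array([ 0.634,  0.376, -0.014]), 0.010920730298800132, 63.20694923400879, np.float64(0.0179), np.float64(0.020366334356367588))
6.4583 [0.49728799 0.06509418 0.14924462] [-0.52206515  0.42854026  0.32958807  2.11123429 -0.2296676   0.63472484
  1.47376639]
```

```bash
cat >> h.py <<'E'
def rdj(n=6):
    S=[]
    for i in range(n): env.dwell(.02);S.append(env.get_state())
    return np.mean([s['joint_torque'][6] for s in S]),np.mean([s['torque'][2] for s in S]),S[-1]
E
python3 - <<'E'
from h import *
Q=np.array(env.get_state()['qpos']);np.save("Q.npy",Q);q0=Q[6]
a=0;base=None
sched=[.15,.3,.45,.53]+list(np.arange(.555,1.25,.025))
for a in sched:
    t=Q.copy();t[6]=q0-a;env.goto_joints(t)
    j,tz,s=rdj(4)
    print(round(a,3),round(q0-s['qpos'][6],4),round(j,4),round(tz,3),round(s['time'],2),s['force'].round(1))
    if abs(j)>.1 and abs(tz)>.08: break
E
```

```text
0.15 0.1463 -0.1506 -0.011 6.79 [-1.2  2.4  4.6]
0.3 0.295 -0.1416 0.005 7.12 [-1.6  4.7  4. ]
0.45 0.4462 -0.0725 -0.022 7.46 [-0.3  5.   4.5]
0.53 0.5261 -0.0384 -0.015 7.78 [-0.7  5.3  3.2]
0.555 0.5511 0.0049 -0.04 8.09 [-1.   5.4  4.8]
0.58 0.5761 0.0049 -0.014 8.41 [-0.4  5.6  2.5]
0.605 0.6011 0.0049 -0.031 8.72 [0.  5.4 3.6]
0.63 0.6261 0.0049 -0.032 9.04 [-0.7  4.5  3.6]
0.655 0.6511 0.0049 -0.037 9.36 [-0.5  5.4  3.8]
0.68 0.6761 0.005 -0.024 9.68 [0.4 5.8 4. ]
0.705 0.7011 0.0049 0.008 9.99 [-0.6  5.4  3.4]
0.73 0.7261 0.005 -0.027 10.31 [0.1 5.5 3.4]
0.755 0.7511 0.005 -0.029 10.62 [-0.6  5.5  2.5]
0.78 0.7761 0.005 -0.041 10.94 [-0.1  5.7  4. ]
0.805 0.8011 0.0053 -0.031 11.26 [0.1 5.9 2.4]
0.83 0.8258 -0.1578 0.157 11.57 [0.3 6.7 2.7]
```

```bash
python3 - <<'E'
from h import *
Q=np.load("Q.npy");q0=Q[6]
for a in (.85,.87,.89,.91):
    t=Q.copy();t[6]=q0-a;env.goto_joints(t)
    j,tz,s=rdj(8)
    print(a,round(q0-s['qpos'][6],4),round(j,4),round(tz,3),round(s['time'],2),s['force'].round(1),s['opening'])
E
```

```text
0.85 0.8457 -0.1811 0.168 11.96 [-0.7  6.   2.6] 0.010792980002401071
0.87 0.8658 -0.1936 0.177 12.34 [-0.2  5.6  3.3] 0.010804081971987286
0.89 0.8857 -0.2075 0.194 12.72 [-0.2  6.   2.4] 0.010854653042062552
0.91 0.9057 -0.2211 0.219 13.11 [0.  6.  1.8] 0.010446472498732552
```

```bash
python3 - <<'E'
from h import *
env.grip(.034,20); s=env.get_state(); print(s['tcp_pos'],s['opening'])
env.movel([*AX,.24],.1); env.grip(0,20)
o=env.get_state()['orientation']
env.movel([*BL,.24],.12); env.movel([*BL,.17],.1)
s=env.get_state();print(s['time'],s['tcp_pos'],s['force'],s['opening'],o)
p,_=camera("side")
cv2.imwrite("pics/c3.png",cv2.resize(p[190:310,235:435],None,fx=3.5,fy=3.5,interpolation=cv2.INTER_CUBIC))
E
```

```text
[0.49707859 0.06428108 0.1490084 ] 0.034150616769710755
16.9417 [0.49788784 0.18499317 0.17044336] [ 0.5216552  -0.16128011  0.05622933] 0.00020266467344148085 [-1.43093150e-04  4.67421356e-01  8.84034632e-01  1.55257327e-04]
```

View pics/c3.png

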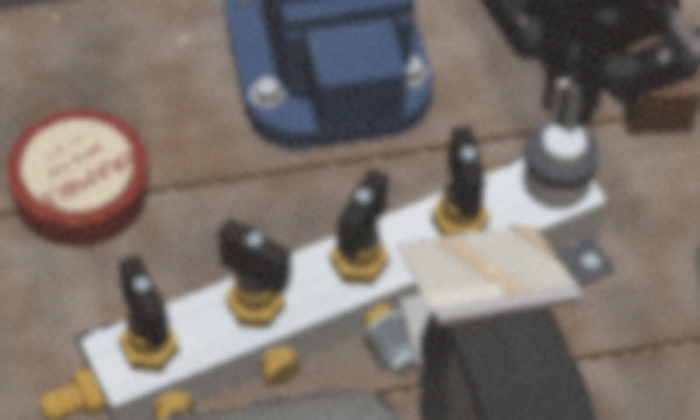

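The coupler wing has turned and the closed fingertips sit at about (565,100), just above the button at (563,140). I'll press in small force-watched steps.

```bash
python3 - <<'E'
from h import *
f0=np.mean([env.get_state()['force'][2] for _ in range(3)])
z=.158; env.movel([*BL,z],.05,stop_force=3)
while z>.141:
    z-=.001; env.movel([*BL,z],.02,stop_force=9)
    F=[]
    for i in range(4): env.dwell(.03);s=env.get_state();F.append(s['force'][2])
    f=np.mean(F)-f0; print(round(z,4),s['tcp_pos'][2].round(4),f.round(2),round(s['time'],1))
    if f>8: break
env.dwell(.3);print(env.get_state()['force'],env.get_state()['tcp_pos'])
E
```

```text
0.157 0.1571 0.5 17.8
0.156 0.156 0.77 18.1
0.155 0.155 0.72 18.5
0.154 0.154 0.74 18.9
0.153 0.153 0.57 19.3
0.152 0.1521 2.24 19.7
0.151 0.151 2.73 20.1
0.15 0.1501 3.37 20.4
0.149 0.1491 4.11 20.8
0.148 0.1481 5.11 21.2
0.147 0.1471 5.45 21.6
0.146 0.1466 11.84 22.0
[-1.1296773  -0.9898449  10.67981582] [0.4976328  0.18501869 0.14660122]
```

Contact came near z = 0.1525. The force then rose to about 5.5 N over 6 mm and reached a hard stop at 11 N, so the button is fully down. I'll release it and check.

```bash
python3 - <<'E'
from h import *
env.movel([*BL,.25],.08)
env.movel([.45,.32,.28],.15); env.dwell(.3)
p,d=camera("top");cv2.imwrite("pics/c4.png",cv2.resize(p[150:300,200:450],None,fx=3,fy=3,interpolation=cv2.INTER_CUBIC))
print(deep("top",(236.5,204),d),env.get_state()['time'])
E
```

```text
[0.4953239  0.18415931 0.07987372] 25.2083
```

View pics/c4.png

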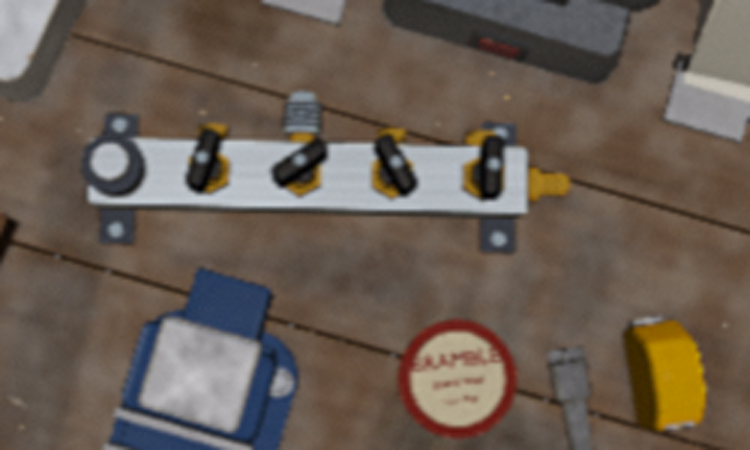

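The coupler wing, at (300,163), has turned about 55° clockwise. The other three wings and the loose items are where they were, and the button is up at 80 mm.

```bash
python3 -c "
from cell import job
print(job.job_done())"
```

```text
the job is handed in; nothing more can be done
None
```

I shut the coupler valve about 0.1 rad past its bite (estimated from the turning moment), pressed the bleed button fully down at about 11 N and saw it back up, with nothing else visibly disturbed, and handed the job in at about 25 s; no verdict was returned.

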